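Scrape the offcuts off the welding plate

TASK

Pick up the wooden-handled scraper block, hold it just over the raised steel welding plate and sweep the two loose steel offcuts (one rectangular, one round) across and over the edge into the aluminium catch tray, without touching them with the gripper or arm. Then stand the scraper upright on the bench again, clear of the plate and tray, and let go.

Things in the scene. Friction and masses are not known exactly. Their poses are not given: they have to be found in the camera images.
- scraper_handle (a point): Handle centre of the loose scraper, standing on the robot's right, 47 mm above its underside. Foot 36 (x) by 150 (y) by 22 mm high, wood with steel sole; on it a wooden handle 26 (x) by 90 mm (y), from 22 to 72 mm up: grip across the 26 mm, along x. z up; same both ways round; about 0.3 kg. The plain wooden block without a handle near it is not needed; the two may have changed places.
- plate: Welding plate with catch tray, fixed. Origin: under the plate's middle, at bench height; z up. Flat steel top x, y = -95 to 95 mm, 40 mm above the bench. The open aluminium tray lies along its whole +x edge (roughly the robot's left): inside x = 98 to 182, y = -95 to 95, floor 17 mm up; side walls reach 34, outer wall 48, wall at the plate 36 mm up. Sweep towards +x.
- offcut: Loose rectangular steel offcut, 30 x 22 x 8 mm, 40 g, starting flat on the plate. Origin: centre of its underside; z up. Both offcuts start with centres within 45 mm of the plate's x axis and between x = -25 and 65 mm in the plate's frame: one pass of the scraper along the x axis takes both.
- slug: Loose round steel slug, 26 mm in diameter, 8 mm thick, about 33 g, starting flat on the plate. Origin: centre of its underside; z is up.
Things that resemble listed ones, but are neither listed nor needed, are in the scene too. Leave any yellow look-alike of the part that bears scraper_handle alone. Leave any red look-alike of the offcut alone.

How it is judged:
On the way:
1. the scraper is held low over the plate while both offcuts are still on the plate (x of scraper_handle in the frame of plate between -0.13 and 0.1 m and y of scraper_handle in the frame of plate between -0.1 and 0.1 m and z of scraper_handle in the frame of plate between 0.075 and 0.105 m and x of each of offcut, slug in the frame of plate below 0.097 m and z of each of offcut, slug in the frame of plate above 0.036 m), for 0.1 s.
At the end, for the whole second after the job is handed in: Both offcuts lie in the catch tray (centres inside its walls, below the plate's top, at rest), and the scraper stands on the bench, not on the plate or in the tray: its handle centre 37 to 57 mm above the bench, upright within 10 degrees (x of offcut in the frame of plate between 0.097 and 0.185 m and y of offcut in the frame of plate between -0.098 and 0.098 m and z of each of offcut, slug in the frame of plate below 0.038 m and linear speed of each of offcut, slug below 0.05 m/s and x of slug in the frame of plate between 0.097 and 0.185 m and y of slug in the frame of plate between -0.098 and 0.098 m and height (world z) of scraper_handle between 0.037 and 0.057 m and angle between scraper_handle's own z axis and vertical below 0.17 rad); the robot touches nothing.
It fails at once if the gripper or arm touches an offcut (contact force between any of the fingers, the arm and offcut above 0.5 N or contact force between any of the fingers, the arm and slug above 0.5 N).
It also fails if it takes over 51 s, if anything falls off the work surface, if the arm or the gripper's body presses on something with over 40 N, if the wrist force passes 120 N, or if a joint passes its speed limit or range.

ROBOT

A 6-joint arm with a two-finger parallel gripper is mounted at the origin on the work surface. World frame = base frame: x ahead of the robot, y to its left, z up, the work surface at z = 0. Lengths are in m, angles in rad, forces in N, time in s.
With the tool pointing down it reaches from about 0.325 to 0.775 m from the base axis. Payload 5.5 kg.
Tool frame: the origin (TCP) lies between the finger pads; the fingertips stand 8 mm ahead of it and the grasp point (between the pads) lies 11 mm behind it (tcp_to_tips is the distance from the TCP to the fingertips, in m); z points along the fingers, y is the direction in which the jaws open and shut (so a half turn about z gives the same grasp; the last joint's range is limited). The gripper opens to 88 mm and grips with 3 to 60 N. Pads are 20 mm wide; open, the fingers measure 115 mm over their backs; the gripper's body (75 mm by 178 mm) begins 61 mm behind the grasp point.
Start: joints at [1.048, 0.091, 1.231, -0, 1.82, -0.057], TCP at [0.269, 0.536, 0.231] pointing down, gripper open.
Joint ranges: [-2.87, 2.87], [-0.86, 2.18], [0.17, 2.46], [-1.51, 4.65], [0.06, 2.69], [-2.65, 2.65]. Speed limits (rad/s): [2.57, 2.57, 3.01, 3.14, 3.14, 3.14].

INTERFACE

Orientations are given as a unit quaternion [w, x, y, z].
In Python, from bench import * gives the robot as it stands. Calls block until the motion is done:
- move_to(position, orientation): joint-space move of the TCP to a pose.
- move_l(position, speed=0.15, orientation=None): straight line of the TCP; orientation=None keeps the orientation; speed is the mean speed in m/s.
- movej(angles): joint-space move.
- gripper_open() and close(): open the fingers fully, or close them until they stop; the grip force is fixed at half the most.
- hold(seconds).
- inverse_kinematics(position, orientation): joint angles nearest the present ones, or None.
- state(): the state.
- get_image(name): name is "side" or "top"; returns a dict with "frame" (400x640x3 uint8, blue, green, red), "depth" (400x640 float32, m along the optical axis (not along the pixel's ray), 0 where there is no reading), "camera_matrix" (3x3 intrinsics, pixels), "k1" (the pictures are not rectified: a ray, as slopes to the right and down, at radius r is drawn at 1 + k1 r^2 times it, then the intrinsics apply), "view" (4x4, takes a point from world to camera coordinates). Camera axes: x right, y up, looking along -z (the intrinsics and any distortion apply to the point x, -y, -z); pixel columns grow to the right and rows downward; lengths in m; the calibration is good to about 2 mm. A picture is of the moment at which its call begins.
A pose or a line that the arm cannot do raises IKError and nothing moves.
- job_done(): hands the job in, once; it reports no verdict.
The state is a dict: "time": time; "joint_pos": joint angles; "dq": joint speeds; "joint_torque": joint torques, N m; "ee_pos": TCP position; "ee_rot": TCP orientation; "ft_force": force on the tool from outside, world axes, zero at the start; "moment": the same for the moment, N m; "finger_gap": finger opening in m.
Only numpy, scipy, OpenCV 4.12 (cv2) and the standard library are available. Lean on these libraries where they do the work, as an engineer would, in place of code of your own. Each camera call takes 0.05 s, during which the arm holds its last target.

## Working session

There is one attempt and no reset: what is moved stays moved. The work goes in short steps, each a Python script; the robot and the scene stay as the last script left them, time stands still between calls to the robot, and variables do not carry over. Pictures are saved under pics/ and viewed, and the job is handed in when it is done.

```bash
ls; mkdir -p pics; python3 - <<'E'
from bench import *
import cv2,numpy as np,pickle
d={}
for n in ("top","side"):
    im=get_image(n); d[n]=im; cv2.imwrite(f"pics/{n}0.png",im["frame"])
    print(n,im["camera_matrix"],im["k1"],im["view"])
pickle.dump(d,open("im0.pkl","wb"))
print(state())
E
```

```text
pics
top [[373.75854766   0.         323.93949828]
 [  0.         373.75854766 201.51798713]
 [  0.           0.           1.        ]] -0.007871308160008321 [[ 0.00684072 -0.99929702  0.03686019 -0.1190832 ]
 [ 0.99207588  0.01140653  0.12512131 -0.38802074]
 [-0.1254538   0.03571218  0.9914565  -0.69928759]
 [ 0.          0.          0.          1.        ]]
side [[389.12006685   0.         322.64154917]
 [  0.         389.12006685 197.6524577 ]
 [  0.           0.           1.        ]] -0.05922589704847433 [[ 0.75019218 -0.66112467  0.01121919 -0.36462302]
 [ 0.34381993  0.40452066  0.84743784 -0.16174277]
 [-0.56480045 -0.63188385  0.53077608 -0.71930041]
 [ 0.          0.          0.          1.        ]]
{'time': 0.1, 'joint_pos': array([ 1.04829396e+00,  9.18086117e-02,  1.23173498e+00,  2.11660737e-05,
        1.81980302e+00, -5.67179659e-02]), 'dq': array([ 1.92930481e-03,  2.37733153e-04, -7.52406142e-04, -6.52369913e-04,
       -6.47146978e-05,  1.00403115e-03]), 'joint_torque': array([ 2.93254416e-03, -4.47861564e+01, -4.07569814e+01,  6.99127419e-02,
        2.84897187e-02, -5.43452370e-05]), 'ee_pos': array([0.26935756, 0.53586799, 0.22962216]), 'ee_rot': array([-2.60277396e-04,  2.30789986e-01,  9.73003193e-01, -8.37525156e-04]), 'ft_force': array([ 0.20066872,  0.12727311, -0.54795999]), 'moment': array([-0.05058208, -0.01901658, -0.00600364]), 'finger_gap': 0.08782162231688441}
```

View pics/top0.png

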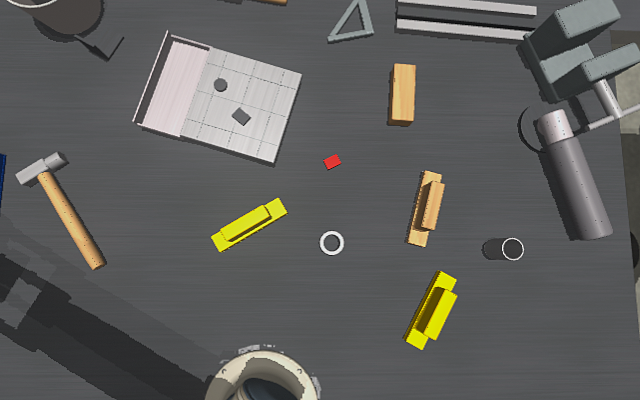

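View pics/side0.png

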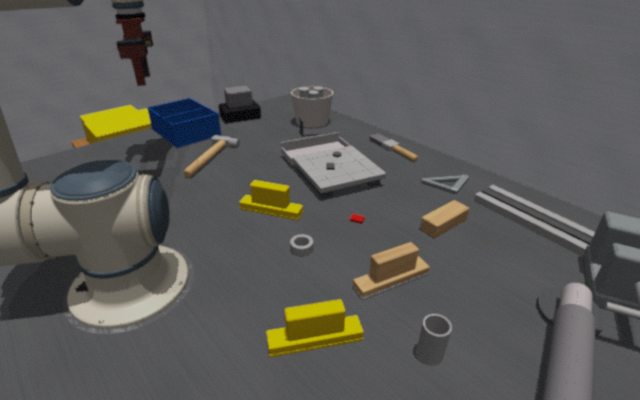

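The top view shows these candidates:
- **Scraper:** the wooden one at (427,208). The yellow look-alikes are at (250,225) and (431,310), and the plain block is at (402,95).
- **Offcuts on the plate:** the slug at (221,85) and the rectangle at (241,116). The red look-alike is at (332,161).

I choose the wooden scraper with the handle at (427,208), and will check it in a close crop while measuring.

```bash
cat > h.py <<'E'
import cv2,numpy as np
def cloud(im):
    K=im["camera_matrix"];h,w=im["depth"].shape
    u,v=np.meshgrid(np.arange(w),np.arange(h))
    s=slopes(im,np.stack([u.ravel(),v.ravel()],1)).reshape(h,w,2)
    z=im["depth"];c=np.stack([s[...,0]*z,-s[...,1]*z,-z],-1)
    V=im["view"];return (c-V[:3,3])@V[:3,:3]   # R^T(c-t)
def slopes(im,px):
    px=np.asarray(px,float).reshape(-1,1,2)
    return cv2.undistortPoints(px,im["camera_matrix"],np.array([im["k1"],0,0,0,0]),None,None).reshape(-1,2)
def onplane(im,px,z):
    s=slopes(im,px);V=im["view"];R=V[:3,:3];o=-R.T@V[:3,3]
    d=np.stack([s[:,0],-s[:,1],-np.ones(len(s))],1)@R
    return o+d*((z-o[2])/d[:,2])[:,None]
def project(im,P):
    V=im["view"];c=np.atleast_2d(P)@V[:3,:3].T+V[:3,3]
    s=np.stack([c[:,0]/-c[:,2],-c[:,1]/-c[:,2]],1)
    s=s*(1+im["k1"]*(s**2).sum(1))[:,None]
    K=im["camera_matrix"];return s*[K[0,0],K[1,1]]+K[:2,2]
def rect(P):
    (c,(w,h),a)=cv2.minAreaRect((np.asarray(P)[:,:2]*1000).astype(np.float32));
    return np.array(c)/1000,w,h,a
E
python3 - <<'E'
import pickle;from h import *
d=pickle.load(open("im0.pkl","rb"))
for n in d:
    C=cloud(d[n]);d[n]["C"]=C
t=d["top"];C=t["C"];Z=C[...,2]
hsv=cv2.cvtColor(t["frame"],cv2.COLOR_BGR2HSV)
print("bench z",Z[200,330],"scraper",C[208,433],C[240,416],"block",C[95,402],"plate",C[140,250],"wallz",C[80,150])
# wood scraper region
for n,zl,zh,box in (("handle top",.06,.085,(160,255,395,455)),("foot top",.012,.03,(160,255,395,455)),("block",.02,.08,(55,135,380,425))):
    m=np.zeros(Z.shape,bool);m[box[0]:box[1],box[2]:box[3]]=1
    m&=(Z>zl)&(Z<zh);print(n,m.sum(),np.median(Z[m]),rect(C[m]))
m=np.zeros(Z.shape,bool);m[30:170,175:310]=1;m&=(abs(Z-.04)<.006)
print("plate",m.sum(),rect(C[m]),np.median(Z[m]))
v=np.zeros(Z.shape,np.uint8);v[:]=np.clip(Z*2500,0,255)
a=cv2.resize(np.hstack([t["frame"][25:175,120:320],cv2.cvtColor(v,cv2.COLOR_GRAY2BGR)[25:175,120:320]]),None,fx=2,fy=2)
b=cv2.resize(np.hstack([t["frame"][155:260,380:480],d["side"]["frame"][220:325,335:450]]),(800,390)) 
cv2.imwrite("pics/c1.png",a);cv2.imwrite("pics/c2.png",b)
E
```

```text
bench z 0.0015124439464828303 scraper [ 0.37367565 -0.31446673  0.07180542] [ 0.31619024 -0.29577222  0.02159794] block [ 0.6055323  -0.27067385  0.03502881] plate [0.50570408 0.02884274 0.03963605] wallz [0.62181074 0.22590407 0.0430406 ]
handle top 739 0.07161317799642491 (array([ 0.37973029, -0.3134606 ]), 26.575592041015625, 89.98566436767578, 74.9493637084961)
foot top 730 0.021628689182046936 (array([ 0.37974438, -0.31364624]), 36.56497573852539, 149.91697692871094, 75.31266784667969)
block 1357 0.03464461431129858 (array([ 0.61363721, -0.27362473]), 46.247802734375, 121.33918762207031, 86.2601318359375)
plate 8853 (array([0.59033551, 0.08427071]), 264.3573303222656, 195.6600799560547, 74.01232147216797) 0.039537918356685686
```

View pics/c1.png

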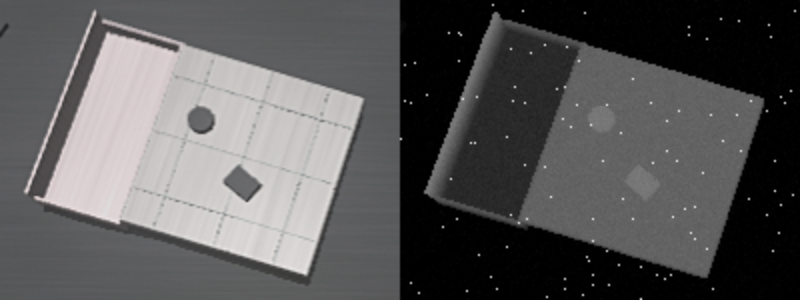

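View pics/c2.png

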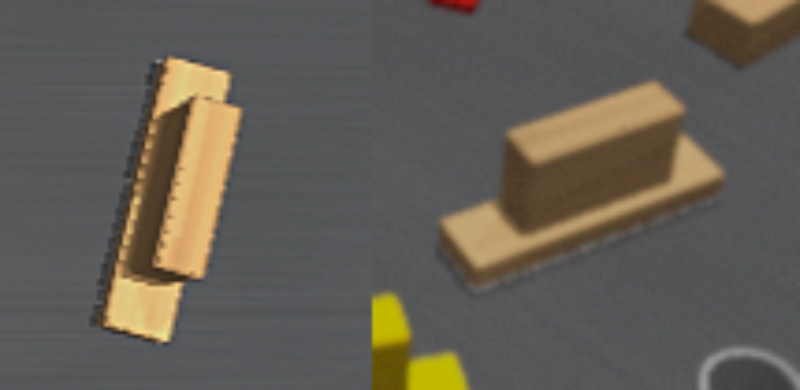

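The crops confirm it: a wooden scraper with a handle, and the slug and rectangle on the plate. Next I fit the plate frame and the offcuts.

```bash
python3 - <<'E'
import pickle;from h import *
d=pickle.load(open("im0.pkl","rb"))
t=d["top"];C=cloud(t);Z=C[...,2]
m=np.zeros(Z.shape,np.uint8);m[30:170,130:310]=1;m[~((Z>.034)&(Z<.052))]=0
m=cv2.morphologyEx(m,cv2.MORPH_CLOSE,np.ones((5,5)))
m=cv2.morphologyEx(m,cv2.MORPH_OPEN,np.ones((15,15)))
n,l,s,c=cv2.connectedComponentsWithStats(m);i=1+np.argmax(s[1:,4]);m=l==i
P=C[m&(abs(Z-.04)<.004)]
r=rect(P);print(r,m.sum())
# frame: x axis toward tray (+y world approx)
c0=r[0]
for a in (r[3],r[3]+90,r[3]+180,r[3]+270):
    ax=np.array([np.cos(np.radians(a)),np.sin(np.radians(a))])
    if ax@[0.2,1]>0.8: break
yaw=np.arctan2(ax[1],ax[0]);ay=np.array([-ax[1],ax[0]])
print("plate c",c0,"yaw",np.degrees(yaw))
q=np.stack([(C[...,:2]-c0)@ax,(C[...,:2]-c0)@ay],-1)
pm=np.zeros(Z.shape,bool);pm[30:170,130:310]=1
for nm,k in (("plate",pm&(abs(Z-.04)<.003)&(abs(q[...,1])<.08)&(q[...,0]<.105)),("trayfloor",pm&(abs(Z-.017)<.003)&(q[...,0]>.09)),("plateY",pm&(abs(Z-.04)<.003)&(abs(q[...,0])<.08)),("outer",pm&(Z>.043)&(Z<.052)&(q[...,0]>.15))):
    if k.sum(): print(nm,k.sum(),np.percentile(q[k],[0.5,99.5],axis=0).round(4).tolist())
# offcuts by darkness on plate
g=cv2.cvtColor(t["frame"],cv2.COLOR_BGR2GRAY)
k=(pm&(g<130)&(abs(q[...,0])<.085)&(abs(q[...,1])<.085)).astype(np.uint8)
k=cv2.morphologyEx(k,cv2.MORPH_OPEN,np.ones((3,3)))
for ct in cv2.findContours(k,cv2.RETR_EXTERNAL,cv2.CHAIN_APPROX_NONE)[0]:
    if cv2.contourArea(ct)<40: continue
    W=onplane(t,ct.reshape(-1,2),.048);R=rect(W);v=R[0]-c0
    print("off",ct.reshape(-1,2).mean(0),R,"plate xy",v@ax,v@ay)
pickle.dump((c0,yaw),open("plate.pkl","wb"))
for n in d:
  import math
  f=d[n]["frame"].copy()
  for x,y,z in [(-.095,-.095,.04),(.095,-.095,.04),(.095,.095,.04),(-.095,.095,.04),(0,0,.04),(.182,.095,.048),(.182,-.095,.048)]:
    p=project(d[n],np.r_[c0+ax*x+ay*y,z])[0]; cv2.circle(f,tuple(int(round(v)) for v in p),2,(0,0,255),-1)
  f=f[20:180,120:320] if n=="top" else f[100:220,250:410]
  cv2.imwrite(f"pics/p_{n}.png",cv2.resize(f,None,fx=3,fy=3))
E
```

```text
(array([0.57982745, 0.04935558]), 191.2899932861328, 191.11734008789062, 73.7770767211914) 9030
plate c [0.57982745 0.04935558] yaw 73.7770767211914
plate 7108 [[-0.0946, -0.0793], [0.0918, 0.0792]]
trayfloor 3393 [[0.1046, -0.0957], [0.1814, 0.0976]]
plateY 7188 [[-0.0792, -0.0937], [0.0792, 0.0943]]
outer 282 [[0.1792, -0.0956], [0.1846, 0.0977]]
off [240.575 116.275] (array([0.55000092, 0.04666294]), 30.678085327148438, 22.86756706237793, 48.01732635498047) plate xy -0.010918227776439412 0.0278866458907896
off [220.08333333  84.83333333] (array([0.61232727, 0.08893426]), 24.683853149414062, 23.14065933227539, 2.326244354248047) plate xy 0.047082375783836825 -0.02014843540753954
```

View pics/p_top.png

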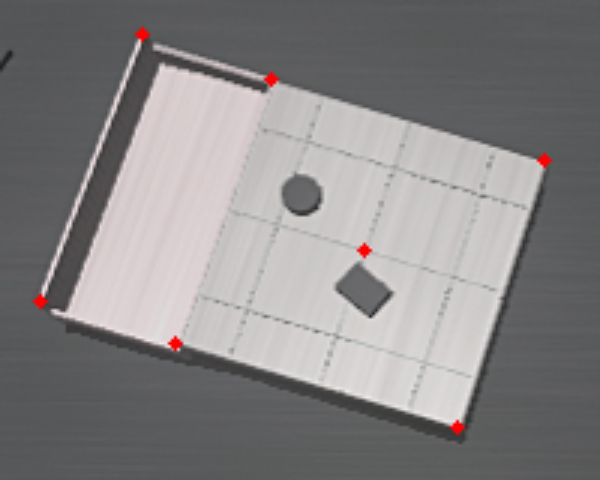

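View pics/p_side.png

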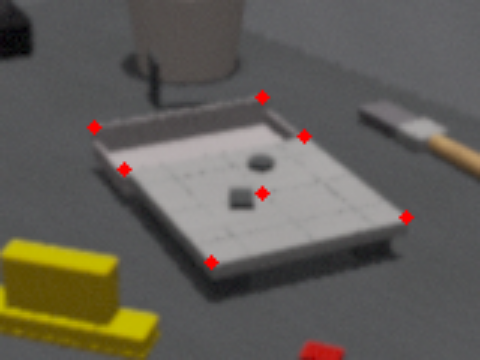

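The projected corners land on the plate in both views. The offcuts are at plate x = -11 mm (rectangle) and 47 mm (slug). Now I grasp.

```bash
cat >> h.py <<'E'
def quat(yawdeg): # tool down, tool y axis at yaw
    f=np.radians((yawdeg+90)/2); return [0,float(np.cos(f)),float(np.sin(f)),0]
E
python3 - <<'E'
from bench import *
from h import *
q=quat(75.1)
p=[.3797,-.3135]
print(inverse_kinematics(p+[.2],q),inverse_kinematics([.62,.16,.09],quat(73.8)))
move_to(p+[.2],q); print(state()["time"],state()["joint_pos"])
move_l(p+[.08],.2); move_l(p+[.039],.06)
s=state();print(s["ee_pos"],s["ee_rot"],s["ft_force"])
im=get_image("side");cv2.imwrite("pics/g0.png",cv2.resize(im["frame"][150:350,300:500],None,fx=3,fy=3))
E
```

```text
[-7.59292800e-01 -2.03484461e-01  1.56855691e+00 -4.44089210e-16
  1.77652020e+00 -2.07003507e+00] [ 1.99430213e-01  2.15644440e-01  1.34249955e+00 -4.44089210e-16
  1.58344867e+00 -1.08862278e+00]
3.1083 [-7.58227101e-01 -2.03398289e-01  1.56841241e+00  1.69171055e-04
  1.77647445e+00 -2.06987068e+00]
[ 0.37982819 -0.31361527  0.03923574] [ 1.40584566e-04  1.29658484e-01  9.91558696e-01 -1.04762683e-04] [ 0.69594855  0.03916934 -0.1290667 ]
```

View pics/g0.png

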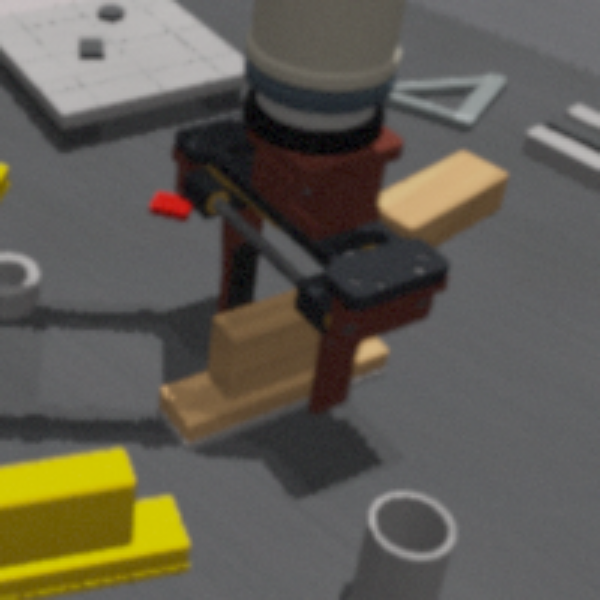

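The open fingers straddle the handle: in the crop, one is behind it and one in front at about (325,370). Nothing else is in the way, so I close and lift.

```bash
python3 - <<'E'
from bench import *
from h import *
close(); s=state();print(s["finger_gap"],s["ee_pos"],s["ft_force"],s["time"])
x,y,_=s["ee_pos"]
move_l([x,y,.15],.12)
s=state();print(s["finger_gap"],s["ee_pos"],s["ft_force"],s["time"])
im=get_image("side");cv2.imwrite("pics/g1.png",cv2.resize(im["frame"][120:320,300:500],None,fx=3,fy=3))
E
```

```text
0.025909529359349565 [ 0.37968227 -0.31367805  0.03902016] [ 0.70484948 -1.42791973 -1.20547339] 5.7167
0.026005412086215436 [ 0.3793233  -0.3133374   0.14881785] [-0.44857473  0.12869212 -2.69210927] 6.7917
```

View pics/g1.png

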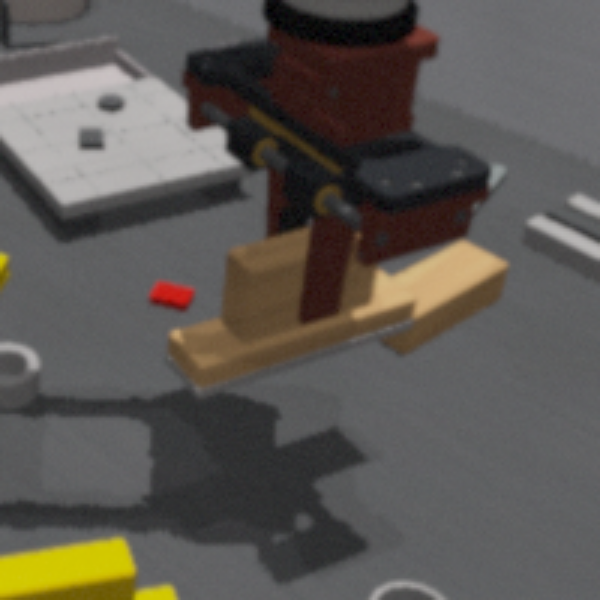

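The scraper is held level, with a finger gap of 26 mm. I carry it over the -x end of the plate and lower it.

```bash
cat >> h.py <<'E'
import pickle
def plate(x,y=0):
    c0,yaw=pickle.load(open("plate.pkl","rb"));a=np.array([np.cos(yaw),np.sin(yaw)])
    return list(c0+a*x+np.array([-a[1],a[0]])*y)
E
python3 - <<'E'
from bench import *
from h import *
q=quat(73.8)
move_l(plate(-.076)+[.15],.2,q)
move_l(plate(-.076)+[.098],.1)
move_l(plate(-.076)+[.0825],.04)
hold(.2)
s=state();print(s["finger_gap"],s["ee_pos"],plate(-.076),s["ft_force"],s["time"])
for n,b in (("side",(80,280,250,450)),("top",(20,220,120,320))):
    im=get_image(n);cv2.imwrite(f"pics/s_{n}.png",cv2.resize(im["frame"][b[0]:b[1],b[2]:b[3]],None,fx=3,fy=3))
E
```

```text
0.025887942386048194 [ 0.5587941  -0.02363537  0.08284984] [np.float64(0.558594931997157), np.float64(-0.023618247911887782)] [-0.75361955  0.6253447  -2.76964664] 10.0917
```

View pics/s_side.png

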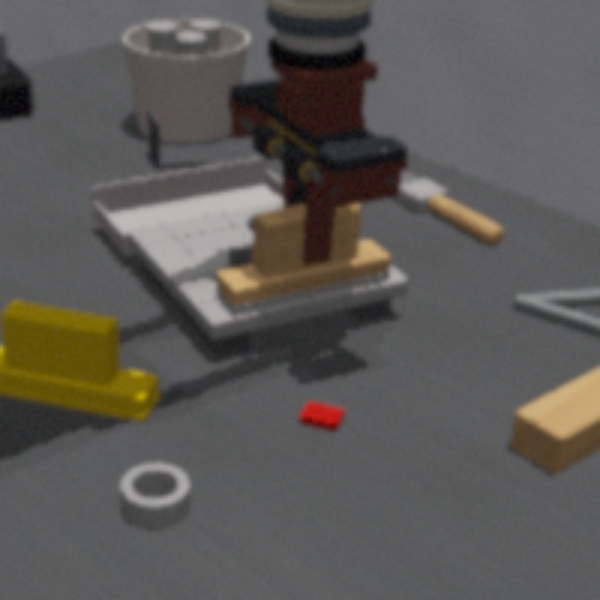

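View pics/s_top.png

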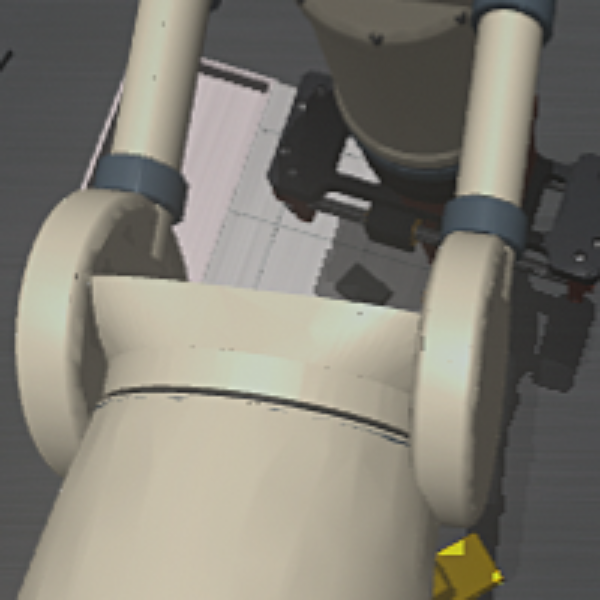

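The scraper sits just over the plate with no contact (the force matches the free-hanging value), and the rectangle is still ahead of it. Sweeping now.

```bash
python3 - <<'E'
from bench import *
from h import *
move_l(plate(-.076)+[.0815],.02)
move_l(plate(.02)+[.0815],.07)
s=state();print(s["ee_pos"],s["ft_force"],s["time"])
move_l(plate(.116)+[.0815],.06)
hold(.3)
s=state();print(s["finger_gap"],s["ee_pos"],plate(.116),s["ft_force"],s["time"])
for n,b in (("side",(80,280,250,450)),("top",(20,220,120,320))):
    im=get_image(n);cv2.imwrite(f"pics/e_{n}.png",cv2.resize(im["frame"][b[0]:b[1],b[2]:b[3]],None,fx=3,fy=3))
E
```

```text
[0.58537473 0.06830064 0.08146492] [ 0.14770707 -0.59275151 -3.18297834] 11.9667
0.02575271784387239 [0.61372098 0.16248626 0.084237  ] [np.float64(0.6122349866063129), np.float64(0.16073669382151623)] [1.04255066 2.7589285  6.19623044] 14.0167
```

View pics/e_side.png

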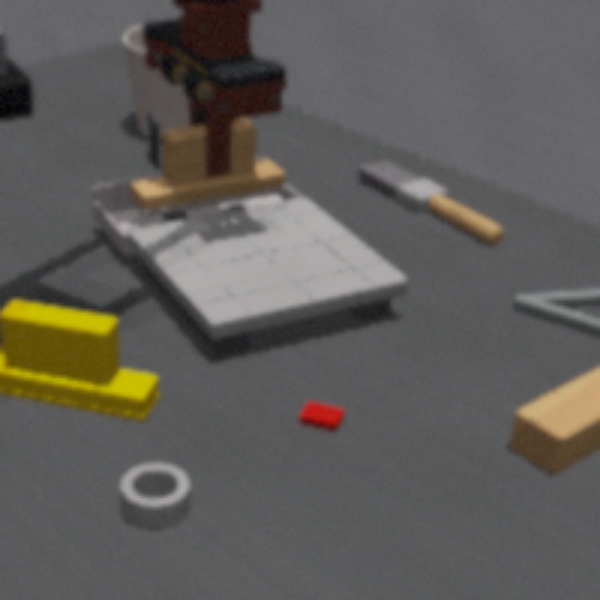

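View pics/e_top.png

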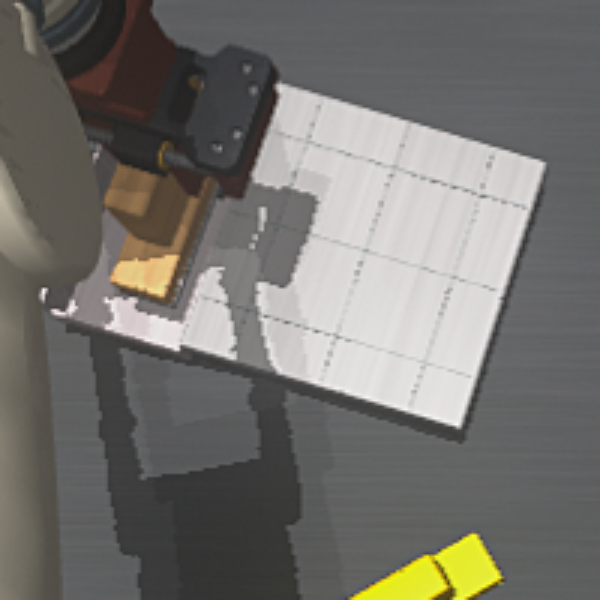

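The plate is clear, but there is about 9 N pushing up and the TCP is 2.7 mm high. An offcut is probably leaning under the foot in the tray, so I lift straight up and look.

```bash
python3 - <<'E'
from bench import *
from h import *
p=list(state()["ee_pos"][:2])
move_l(p+[.11],.05)
move_l(p+[.16],.1)
s=state();print(s["finger_gap"],s["ft_force"],s["time"])
move_l(plate(-.12,.0)+[.17],.2)
for n,b in (("side",(80,280,250,450)),("top",(20,220,120,320))):
    im=get_image(n);cv2.imwrite(f"pics/f_{n}.png",cv2.resize(im["frame"][b[0]:b[1],b[2]:b[3]],None,fx=3,fy=3))
    pickle.dump(im,open(f"f_{n}.pkl","wb"))
print(state()["time"])
E
```

```text
0.025897080469448105 [-0.73084826 -0.3088691  -3.59689924] 15.4917
16.9333
```

View pics/f_side.png

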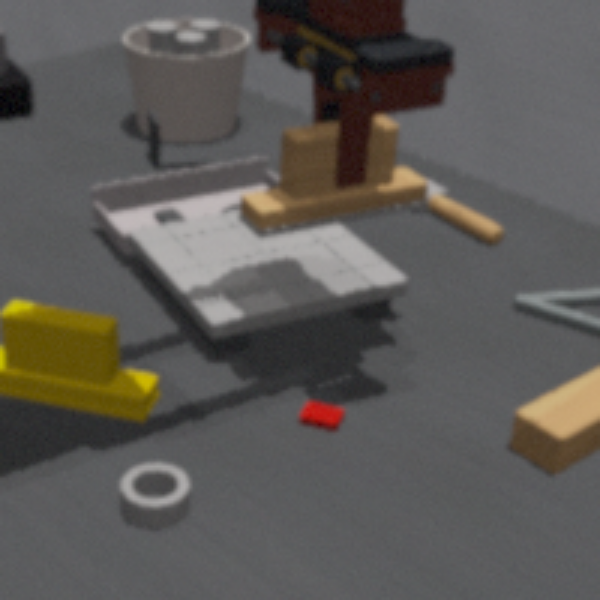

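View pics/f_top.png

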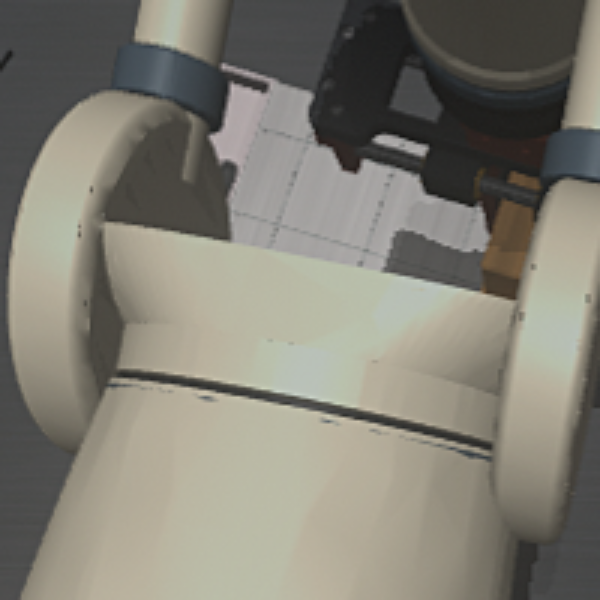

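The plate looks clear. There is a dark piece in the tray at (168,215) of the side crop and maybe a second at (232,208). I move the arm over the put-down spot for an unobstructed view before setting the scraper down.

```bash
python3 - <<'E'
from bench import *
from h import *
move_l([.3797,-.3135,.15],.22,quat(75.1))
for n,b in (("side",(90,190,250,400)),("top",(20,170,120,320))):
    im=get_image(n);cv2.imwrite(f"pics/k_{n}.png",cv2.resize(im["frame"][b[0]:b[1],b[2]:b[3]],None,fx=4,fy=4))
    pickle.dump(im,open(f"k_{n}.pkl","wb"))
s=state();print(s["ee_pos"],s["ft_force"],s["finger_gap"],s["time"])
E
```

```text
[ 0.38023232 -0.31285856  0.15010593] [ 0.4644773   0.1517025  -3.39723708] 0.026241460548909287 18.5417
```

View pics/k_side.png

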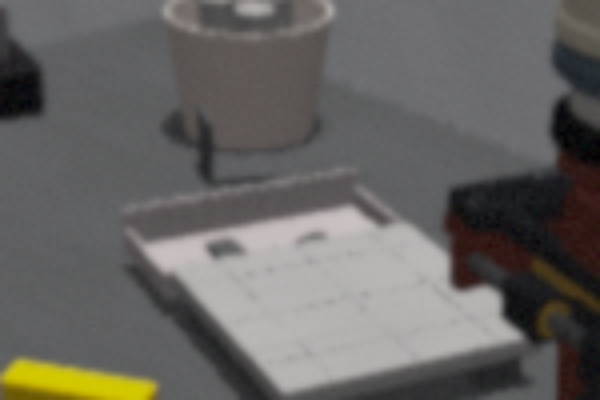

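View pics/k_top.png

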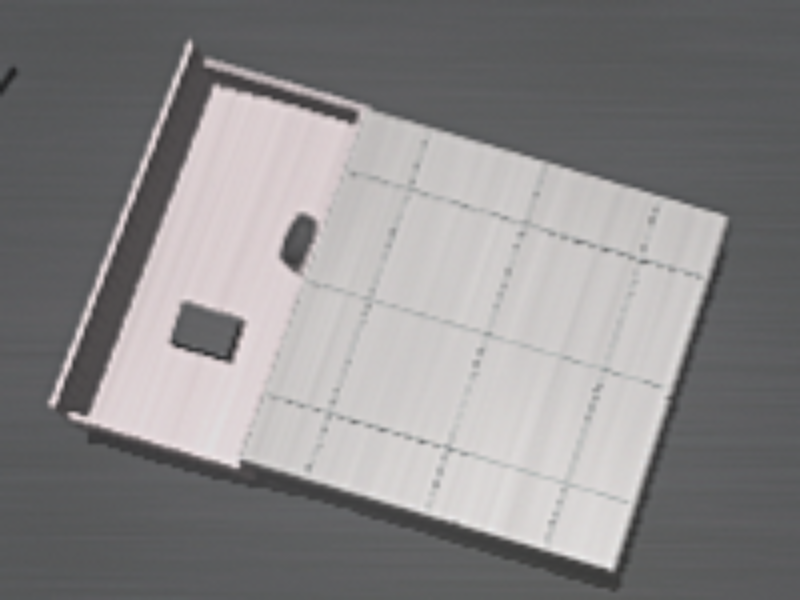

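Both are in the tray: the rectangle lies flat, and the slug is against the plate-side wall at (300,240) of the top crop. I check its height and tilt with depth.

```bash
python3 - <<'E'
from h import *
im=pickle.load(open("k_top.pkl","rb"));C=cloud(im)
c0,yaw=pickle.load(open("plate.pkl","rb"));ax=np.array([np.cos(yaw),np.sin(yaw)]);ay=np.array([-ax[1],ax[0]])
g=cv2.cvtColor(im["frame"],cv2.COLOR_BGR2GRAY);q=np.stack([(C[...,:2]-c0)@ax,(C[...,:2]-c0)@ay],-1)
k=(g<125)&(q[...,0]>.085)&(q[...,0]<.165)&(abs(q[...,1])<.075)
n,l,s,_=cv2.connectedComponentsWithStats(k.astype(np.uint8))
for i in range(1,n):
    if s[i,4]<25: continue
    m=l==i;print(s[i],np.median(q[m],0),np.percentile(q[m],[2,98],axis=0).round(4).tolist(),"z",np.percentile(C[m][:,2],[2,25,50,75,98]).round(4))
    P=np.c_[q[m],C[m][:,2]];P=P[(P[:,2]>.01)&(P[:,2]<.06)]
    cc=np.linalg.lstsq(np.c_[P[:,:2],np.ones(len(P))],P[:,2],rcond=None)[0];print("slope",cc)
E
```

```text
[190  74   9  14  78] [ 0.10332958 -0.01931137] [[0.0976, -0.0319], [0.1154, -0.0109]] z [0.0161 0.031  0.0357 0.0385 0.0411]
slope [-0.97977777 -0.28713295  0.12998645]
[163  96  18  15 177] [0.13593116 0.03502521] [[0.1221, 0.0243], [0.1512, 0.0444]] z [0.0181 0.0232 0.0241 0.0251 0.0264]
slope [ 0.02004047 -0.09115542  0.02427121]
```

```bash
python3 - <<'E'
from h import *
c0,yaw=pickle.load(open("plate.pkl","rb"));ax=np.array([np.cos(yaw),np.sin(yaw)]);ay=np.array([-ax[1],ax[0]])
im=pickle.load(open("k_top.pkl","rb"));C=cloud(im);q=np.stack([(C[...,:2]-c0)@ax,(C[...,:2]-c0)@ay],-1)
np.set_printoptions(linewidth=200)
g=cv2.cvtColor(im["frame"],cv2.COLOR_BGR2GRAY)
sl=(slice(72,90),slice(186,206))
print(g[sl]);print((C[...,2][sl]*1000).round().astype(int));print((q[...,0][sl]*1000).round().astype(int))
for n in("top","side"):
    i=pickle.load(open(f"k_{n}.pkl","rb"));V=i["view"];o=-V[:3,:3].T@V[:3,3];print(n,(o[:2]-c0)@ax,(o[:2]-c0)@ay,o[2])
    b=(60,110,160,225) if n=="top" else (140,165,290,345)
    cv2.imwrite(f"pics/z_{n}.png",cv2.resize(i["frame"][b[0]:b[1],b[2]:b[3]],None,fx=10,fy=10,interpolation=cv2.INTER_CUBIC))
E
```

```text
[[209 210 210 207 207 210 210 212 217 222 221 218 214 208 209 197 173 195 192 190]
 [210 211 210 207 209 211 213 204 167 137 157 205 222 210 209 205 184 192 190 190]
 [211 211 209 206 211 213 221 199 105  75  88 112 167 219 207 196 194 192 191 191]
 [210 211 208 208 211 218 202 123  75  78  80  71 101 179 205 178 195 192 191 192]
 [211 210 208 210 214 213 166  70  79  89  89  78  94 169 212 186 193 191 190 193]
 [210 209 208 212 218 201 108  71  87  97  92  82 103 168 205 198 193 192 191 193]
 [210 208 209 215 214 169  72  77  86  95  91  81 118 181 192 196 192 191 193 194]
 [209 208 211 216 201 106  71  84  91  92  88  79 142 214 194 194 192 191 194 193]
 [208 208 213 220 196  67  76  85  93  90  85  84 146 210 200 193 192 192 195 192]
 [207 211 214 213 167  66  81  88  87  87  78 137 208 195 197 193 192 194 194 193]
 [208 212 216 205 129  70  82  83  83  82  85 146 207 196 194 194 192 194 193 195]
 [210 214 217 195  94  72  76  78  79  71 118 182 185 203 194 193 193 196 193 195]
 [211 212 215 196 107  60  65  71  71  72 151 209 176 198 194 192 195 194 194 197]
 [212 211 213 216 185
[... 3170 characters left out ...]
02  100  105   95   91   90   89   85   85   82   80   79]
 [ 124  122  120  118  116  115  108  104  103  102  104   94   91   89   88   85   82   82   80   77]
 [ 123  121  120  117  116  114  112  109  108  106   96   93   90   89   86   85   82   81   80   76]
 [ 123  121  118  117  116  112  111  109  107  105   95   91   89   88   86   84   83   80   79   77]
 [ 122  120  118  116  114  112  110  108  107  105   95   91   89   87   86   83   81   79   77   76]
 [ 121  119  116  115  114  112  110  108  106   95   93   90   89   86   86   83   80   79   78   76]]
top -0.21214965157401877 0.2317537108276756 0.7462523187973011
side -0.835979482479394 0.44094653555264707 0.5229451729937823
```

View pics/z_top.png

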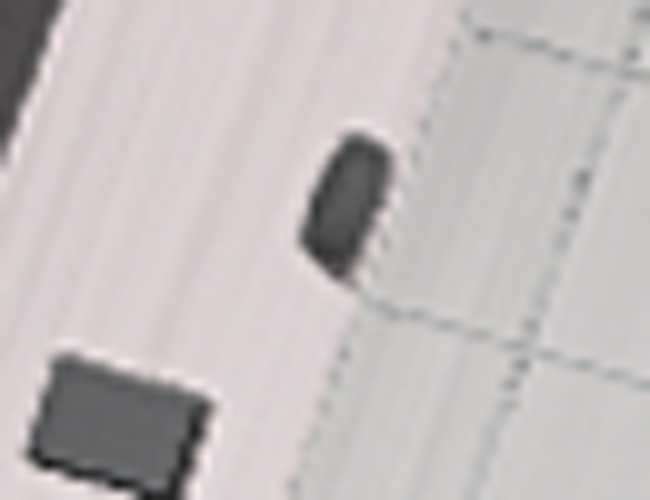

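View pics/z_side.png

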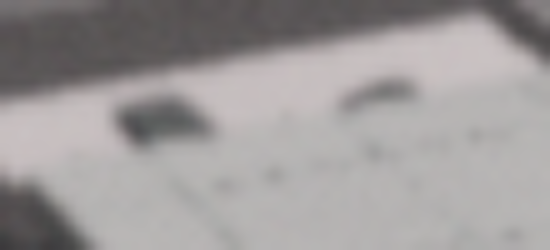

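The slug leans at about 45° on the plate-side wall. Its underside centre comes out near x = 0.107, z = 0.026, which is well inside the tray limits, so I leave it alone. I set the scraper down in force-guarded steps, since it may have slipped a little in the grip.

```bash
python3 - <<'E'
from bench import *
from h import *
p=[.3797,-.3135]
move_l(p+[.06],.12); hold(.2); f0=state()["ft_force"][2]; print(f0)
move_l(p+[.045],.04)
for z in np.arange(.044,.0365,-.001):
    move_l(p+[float(z)],.02); s=state(); print(round(z,4),s["ee_pos"][2].round(4),s["ft_force"].round(2),s["moment"].round(2))
    if s["ft_force"][2]-f0>4: break
im=get_image("side");cv2.imwrite("pics/d1.png",cv2.resize(im["frame"][150:350,300:500],None,fx=3,fy=3));print(state()["time"])
E
```

```text
-3.258595453346364
0.044 0.0441 [ 0.8   0.07 -4.6 ] [ 0.01 -0.04  0.03]
0.043 0.043 [-0.86  0.22 -2.06] [ 0.02  0.04 -0.02]
0.042 0.0419 [ 0.12  0.87 -3.57] [ 0.02 -0.02 -0.02]
0.041 0.0409 [ 0.08  0.24 -3.37] [ 0.03 -0.01  0.06]
0.04 0.04 [ 0.53 -0.15 -3.41] [ 0.03  0.01 -0.01]
0.039 0.0398 [-4.55  1.38  4.89] [0.39 0.3  0.13]
21.7167
```

View pics/d1.png

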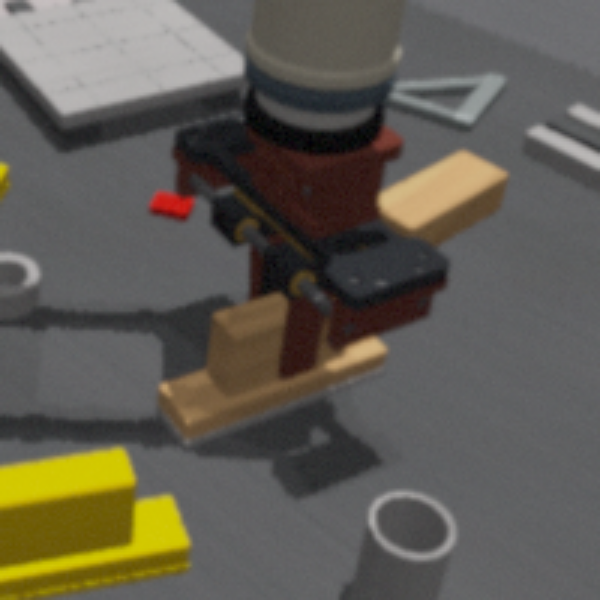

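The scraper is on the bench and level, with the force rising at about the original grasp height. I release and retreat.

```bash
python3 - <<'E'
from bench import *
from h import *
gripper_open(); hold(.3)
x,y,_=state()["ee_pos"]
move_l([x,y,.08],.06); move_l([x,y,.25],.2)
q=state()["joint_pos"].copy(); q[0]=-1.5; movej(list(q)); hold(.3)
s=state();print(s["finger_gap"],s["time"],s["ee_pos"],s["ft_force"])
T=get_image("top");C=cloud(T);Z=C[...,2]
cv2.imwrite("pics/x_top.png",T["frame"]);cv2.imwrite("pics/x_side.png",get_image("side")["frame"])
for n,zl,zh in (("handle",.06,.085),("foot",.012,.03)):
    m=np.zeros(Z.shape,bool);m[160:262,395:455]=1
    m&=(Z>zl)&(Z<zh);print(n,m.sum(),np.median(Z[m]),np.ptp(np.percentile(Z[m],[5,95])),rect(C[m]))
k=pickle.load(open("k_top.pkl","rb"))
print("tray change",np.abs(T["frame"][55:125,150:210].astype(int)-k["frame"][55:125,150:210]).max())
E
```

```text
0.08756691498806353 26.5417 [ 0.06934061 -0.48708724  0.24849245] [-0.07221545 -0.53393253  0.45693461]
handle 737 0.07154818117750203 0.008828784785115631 (array([ 0.37924454, -0.31269315]), 26.32916259765625, 90.1171646118164, 75.81739044189453)
foot 730 0.02168724376151564 0.008896138730950007 (array([ 0.37917535, -0.31304236]), 36.71030044555664, 149.88790893554688, 75.54869842529297)
tray change 3
```

View pics/x_top.png

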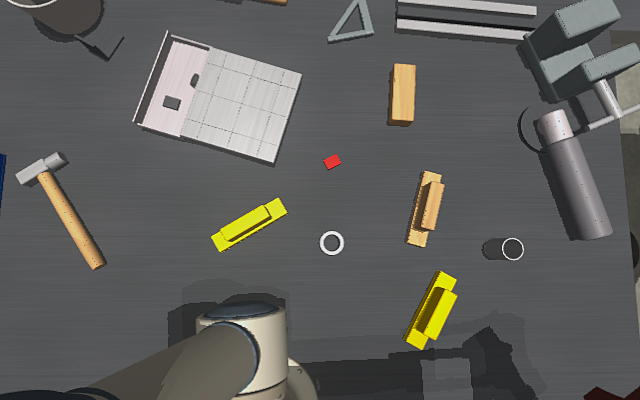

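View pics/x_side.png

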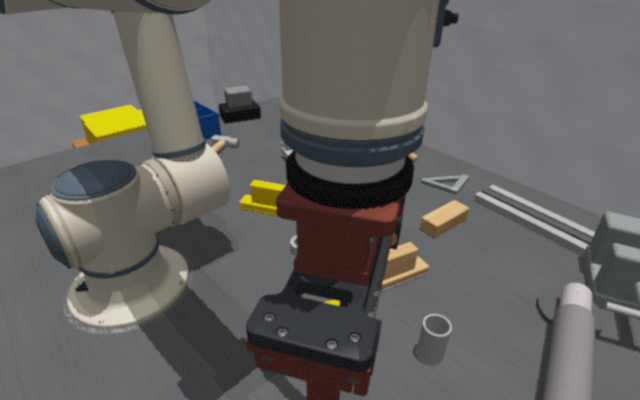

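The scraper stands upright at (427,208) with its handle top at 71.5 mm. The offcuts are in the tray at (172,102) and (195,80), unchanged for 8 s, and the arm is clear. Handing in.

```bash
python3 -c "
from bench import *
job_done()"
```

```text
the job is handed in; nothing more can be done
```

I swept both offcuts into the catch tray in one pass, stood the scraper back at its starting spot and released it. The job was handed in at about 27 s of the 51 s allowed.

**Scraper:** it is upright on the bench. The handle top reads 71.5 mm, so the handle centre is at about 47 mm. It is clear of the plate and tray, and the gripper is open and away.

**Offcuts:** the rectangle lies flat in the tray. The slug did not lie flat: it leans at about 45° on the tray's plate-side wall. I estimate the centre of its underside at plate x ≈ 0.10–0.107 m and z ≈ 0.026 m. That is inside the limits (x above 0.097, z below 0.038), though x could be as little as 3 mm inside. Neither offcut moved between pictures 8 s apart.

**During the sweep:** at the end there was a brief upward push of about 9 N on the scraper, probably the slug caught under the foot. It cleared when I lifted. I saw no gripper or arm contact with the offcuts in the pictures, but the arm hid part of the sweep from the cameras.

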